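# Mount the ring transformer on the power supply chassis

### The arm

A 6-joint arm with a two-finger parallel gripper is mounted at the origin on the work surface. World frame = base frame: x ahead of the robot, y to its left, z up, the work surface at z = 0. Lengths are in m, angles in rad, forces in N, time in s.
With the tool pointing down it reaches from about 0.35 to 0.875 m from the base axis. Payload 4.2 kg.
Tool frame: the origin (TCP) lies on the centre line of the jaws, within the pads' length; the fingertips stand 22 mm ahead of it and the grasp point (between the pads) lies 3 mm ahead of it; y points along the fingers, z is the direction in which the jaws open and shut, and the axes are right-handed (so a half turn about y gives the same grasp; the last joint's range is limited). The gripper opens to 87 mm and grips with 3 to 60 N. Pads are 19 mm wide; open, the fingers measure 117 mm over their backs; the gripper's body (75 mm by 190 mm) begins 51 mm behind the grasp point.
Start: joints at [-0.95, 0.385, 0.008, 0, -1.194, -0.259], TCP at [0.221, -0.585, 0.245] pointing down, gripper open.
Joint ranges: [-3.14, 3.14], [-1.21, 2.06], [-1.07, 1.41], [-3.16, 2.05], [-2.99, -0.16], [-3.1, 3.1]. Speed limits (rad/s): [2.79, 2.79, 3.14, 3.14, 3.14, 3.14].

### API

Orientations are given as a unit quaternion [x, y, z, w].
In Python, from bench import get_obs, camera, hand_in gives the robot as it stands.
- The arm moves only by the tool drive_tool, never from a script. Its argument "series" is a list of rows, each a list of 7 numbers: the shift along the world's x, y, z in cm, then the turn, a rotation vector about the world's x, y, z in rad, then the closure, from 0 (fully open) to 1 (shut). A call has 1 to 20 rows; each row is the pose to reach, as a shift and turn from the pose commanded when the call began; what a row does not reach only later rows make up. A row lasts 1/8 s, in which the tool goes at most 62.5 mm and 10.7 degrees, less where a joint would pass 70% of its speed; a pose out of reach is approached as far as the arm can. A call with a gripper value outside its range is refused whole. The fingers move at their own pace and stop on an object; "newtons" is the grip in N (left out, the last holds). Time passes only in rows, so rows that repeat a pose let the fingers close. It gives the time, the measured TCP pose, the force and the opening at its end, in the units of the state.
- get_obs(): the state, without advancing time (a new reading comes with each control period).
- camera(name): name is "side" or "top" or "wrist"; returns a dict with "img" (400x640x3 uint8, red, green, blue), "fx", "fy", "cx", "cy" (pixels), "world_from_camera" (4x4, takes a point from camera to world coordinates). Camera axes: x right, y down, z forward; pixel columns grow to the right and rows downward; lengths in m; the calibration is good to about 2 mm. A picture is of the moment at which its call begins. There is no depth.
- hand_in(): hands the job in, once; it reports no verdict.
The state is a dict: "t": time; "q": joint angles; "joint_vel": joint speeds; "tau": joint torques, N m; "tcp_pos": TCP position; "tool_rot": TCP orientation; "contact_force": force on the tool from outside, world axes, zero at the start; "moment": the same for the moment, N m; "finger_gap": finger opening in m.
Only numpy, scipy, OpenCV 4.12 (cv2) and the standard library are available. Lean on these libraries where they do the work, as an engineer would, in place of code of your own. Each camera call takes 0.05 s, during which the arm holds its last target.

### The job

Build up the ring transformer on the bolt that stands in the open power supply chassis, in this order from the bottom: the wide rubber pad, the transformer, the small rubber pad, then the dished steel plate with its open side up, all lying flat on one another and centred on the bolt, so that only the nut is left to be put on. Leave the loose capacitor and the tray of nuts where they stand on the mat.

Things in the scene. Friction and masses are not known exactly. Their poses are not given: they have to be found in the camera images.
- pad_wide: Wide pad: flat ring of hard black rubber, 62 mm outside, 20 mm hole, 6 mm thick, loose on the bench mat. Origin on its axis at the underside, z up.
- transformer: Ring (toroidal) transformer: copper-brown wound ring, 60 mm outside, 28 mm hole, 26 mm high, about 0.3 kg, with four flush solder tags on its side; it may be gripped anywhere round its outside. Loose on the bench mat. Origin on its axis at the underside, z up.
- pad_small: Small pad: flat ring of the same black rubber, 46 mm outside, 20 mm hole, 6 mm thick, loose on the bench mat. Origin on its axis at the underside, z up.
- dish_plate: Dished retaining plate: bare steel, like a shallow dish lying open side up, 50 mm outside, 8 mm high, with a 4 mm thick upright rim, a 3 mm thick floor and a 12 mm hole in the middle. Loose on the bench mat. Origin on its axis at the underside, z up.
- chassis: Open power supply chassis, fixed: aluminium tray, floor 3 mm thick, lips 15 mm high. Origin at bench height on the axis of its bolt: a 6 mm stud reaching 54 mm above the bench (last 6 mm tapered). The tray reaches 70 mm from the bolt to its +x, -x and +y, and 150 mm to -y, where a circuit board with parts up to 42 mm above the bench begins 73 mm from the bolt; all nearer is clear floor.
- capacitor: Loose capacitor: dark blue can, 25 mm across, 34 mm high, standing on the mat among the parts; to be left alone. Origin on its axis at the underside, z up.
- nut_tray: Small square white tray with three nuts in it, 36 by 36 mm, 14 mm high, near an edge of the mat; to be left alone. Origin at the centre of its underside, z up. The mat under all the loose things listed is flat, fixed, 2 mm thick, 280 by 320 mm, turned at most 0.15 rad from the robot's axes.
Things that resemble listed ones, but are neither listed nor needed, are in the scene too. What is meant by the transformer is not blue or red, and is the larger of those in its own colour.

How it is judged:
By the outcome, as a careful person would: the job done as asked, in the order asked, and still so for the second after the job is handed in, with the robot touching nothing.
It also fails if it takes over 115 s, if anything falls off the work surface, if the arm or the gripper's body presses on something with over 40 N, if the wrist force passes 120 N, or if a joint passes its speed limit or range.

## Working session

There is one attempt and no reset: what is moved stays moved. The work goes in short steps, Python scripts to look and compute and a tool call to move; the robot and the scene stay as the last step left them, time stands still between calls to the robot, and variables do not carry over. Pictures are saved under pics/ and viewed, and the job is handed in when it is done.

Besides the shell and the picture viewer there is one more tool, called after ">>>" as name([rows], argument=value, ...), one row to a line, values as JSON. drive_tool: Moves the arm, as the interface text tells. Its arguments: {"type":"object","properties":{"series":{"type":"array"},"newtons":{"type":"number"}},"required":["series"]}

```bash
mkdir -p pics; ls; cat > h.py <<'E'
import numpy as np, cv2
from bench import get_obs, camera, hand_in
def snap(n,f):
    c=camera(n); cv2.imwrite(f'pics/{f}.png',c['img'][:,:,::-1]); np.savez(f'pics/{f}.npz',**c); return c
def ray(c,u,v,z):
    T=np.array(c['world_from_camera']); d=T[:3,:3]@np.array([(u-c['cx'])/c['fx'],(v-c['cy'])/c['fy'],1.]); o=T[:3,3]
    return o+d*(z-o[2])/d[2]
def proj(c,p):
    T=np.array(c['world_from_camera']); q=T[:3,:3].T@(np.array(p)-T[:3,3])
    return np.array([c['fx']*q[0]/q[2]+c['cx'],c['fy']*q[1]/q[2]+c['cy']])
E
python3 - <<'E'
from h import *
for n in('top','side','wrist'):
    c=snap(n,n+'0'); print(n,c['fx'],c['cx'],c['cy'],np.round(c['world_from_camera'],3).tolist())
o=get_obs(); print(o)
E
```

```text
pics
top 484.395915028361 315.49654230186746 203.14245744401546 [[-0.015, -0.996, 0.091, 0.473], [-1.0, 0.017, 0.022, -0.038], [-0.024, -0.09, -0.996, 1.213], [0.0, 0.0, 0.0, 1.0]]
side 377.86958989507156 320.81562218626533 202.1585466187614 [[-0.967, -0.117, 0.228, 0.38], [-0.256, 0.467, -0.846, 0.685], [-0.007, -0.876, -0.482, 0.465], [0.0, 0.0, 0.0, 1.0]]
wrist 342.38362679081354 316.06510685119855 200.37282179381515 [[-0.355, 0.903, 0.242, 0.155], [0.935, 0.342, 0.094, -0.609], [0.002, 0.259, -0.966, 0.384], [0.0, 0.0, 0.0, 1.0]]
{'t': 0.15, 'q': array([-9.50411701e-01,  3.85385628e-01,  6.93215232e-03, -3.30234293e-04,
       -1.19404427e+00, -2.58590327e-01]), 'joint_vel': array([ 0.00023687, -0.0027994 ,  0.00329305, -0.00063508, -0.00050857,
       -0.00137762]), 'tau': array([-3.34136766e-04, -3.91052198e+01,  1.87586421e+01,  4.22223330e+00,
        1.23792930e-02, -1.52537309e-04]), 'tcp_pos': array([ 0.22106936, -0.58413673,  0.24370769]), 'tool_rot': array([-0.69498562, -0.12701699,  0.12733244,  0.69616673]), 'contact_force': array([-0.41689048,  0.14547273,  0.22119999]), 'moment': array([0.05084444, 0.05093582, 0.0130306 ]), 'finger_gap': 0.0870588416781061}
```

View pics/top0.png

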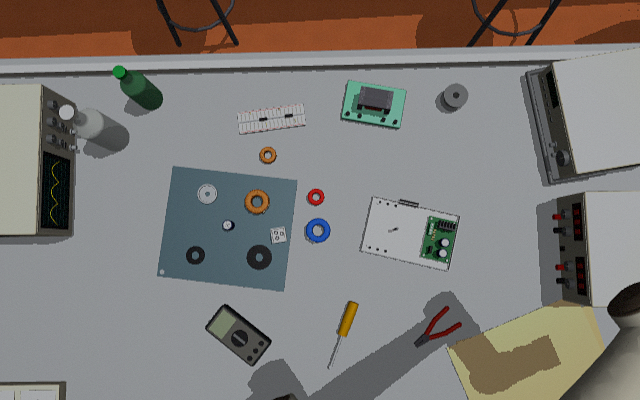

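View pics/side0.png

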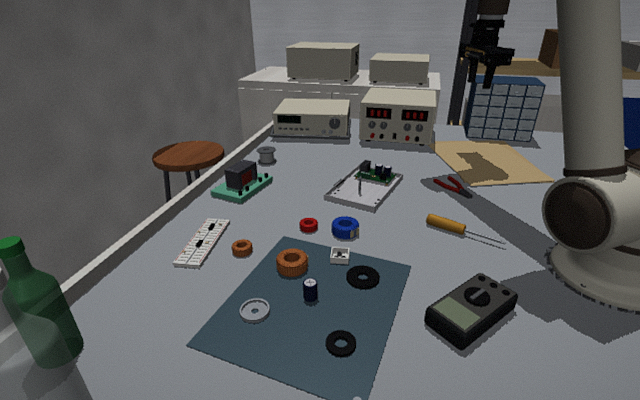

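```bash
python3 -c "
import cv2
i=cv2.imread('pics/top0.png'); cv2.imwrite('pics/top0z.png',cv2.resize(i[80:280,160:420],None,fx=3,fy=3,interpolation=2))"
```

```text
(no output)
```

View pics/top0z.png

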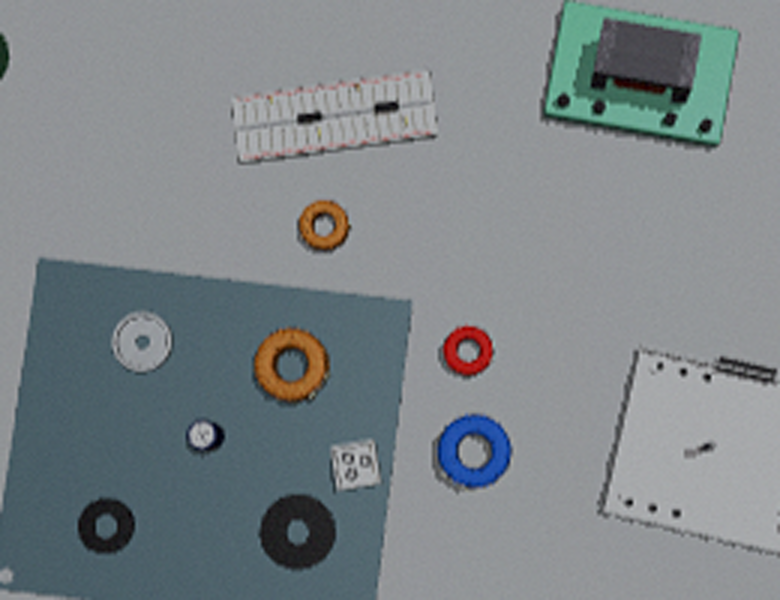

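The top view shows the mat with the wide pad at about (259,257), brown transformer (257,201), small pad (195,255), plate (206,194), capacitor (228,225) and nut tray (278,235). The bolt runs from its base near (389,231) to its tip near (396,228). The side view shows the same parts. The other rings (small brown, red, blue) lie off the mat.

```bash
cat > m.py <<'E'
from h import *
from scipy.spatial.transform import Rotation as R
def load(f): 
    d=np.load(f'pics/{f}.npz'); return {k:d[k] for k in d}
def fit(c,mask,near,z):
    cs,_=cv2.findContours(mask.astype(np.uint8),cv2.RETR_EXTERNAL,cv2.CHAIN_APPROX_NONE)
    best=min([k for k in cs if len(k)>12],key=lambda k:np.hypot(*(k[:,0].mean(0)-near)))
    P=np.array([ray(c,u,v,z)[:2] for u,v in best[:,0]],np.float32)
    e=cv2.fitEllipse(P*1000); (x,y),r=cv2.minEnclosingCircle(P*1000)
    return np.round(e[0],1),np.round(e[1],1),np.round((x,y,r),1)
E
python3 - <<'E'
from m import *
o=get_obs(); print(np.round(R.from_quat(o['tool_rot']).as_matrix(),3))
c=load('top0'); im=c['img']; hsv=cv2.cvtColor(im,cv2.COLOR_RGB2HSV); H,S,V=[hsv[:,:,i].astype(int) for i in range(3)]
for p in [(259,245),(257,193),(250,250),(206,186),(180,220),(228,225)]: print(p,hsv[p[1],p[0]])
dark=V<62
print('wide',fit(c,dark,(259,257),.008)); print('small',fit(c,dark,(195,255),.008))
print('trafo',fit(c,(H<22)&(S>110),(257,201),.018))
pl=(S<60)&(V>95); print('plate',fit(c,pl,(206,194),.010))
print('tray',fit(c,pl,(278,235),.016)); print('cap',ray(c,228,225,.036))
print('bolt base',ray(c,389,231,.003),'tip',ray(c,397,228,.054))
z=cv2.resize(im[190:280,350:470],None,fx=6,fy=6,interpolation=2); cv2.imwrite('pics/ch.png',z[:,:,::-1])
s=load('side0'); cv2.imwrite('pics/sch.png',cv2.resize(s['img'][140:220,310:420],None,fx=7,fy=7,interpolation=2)[:,:,::-1])
E
```

```text
[[ 0.935 -0.001 -0.354]
 [ 0.354  0.002  0.935]
 [-0.    -1.     0.002]]
(259, 245) [105  28  36]
(257, 193) [ 15 189 155]
(250, 250) [150  24  32]
(206, 186) [113  12 167]
(180, 220) [100  75  99]
(228, 225) [ 98   6 175]
wide (array([451.6, 132. ]), array([58.7, 60.6]), array([452.2, 132.5,  31.5]))
small (array([459.1, 291.4]), array([42.7, 45.5]), array([458.7, 291.2,  23.5]))
trafo (array([589.7, 135.6]), array([58.1, 58.9]), array([589.4, 135.1,  30.7]))
plate (array([535.9,  56.8]), array([ 919.7, 1537.8]), array([574.4,  31. , 847.3]))
tray (array([535.6,  56.3]), array([ 915.1, 1530.1]), array([573.9,  30.7, 843.1]))
cap [0.53039074 0.20305883 0.036     ]
bolt base [ 0.5106797  -0.19233785  0.003     ] tip [ 0.51593161 -0.20502098  0.054     ]
```

View pics/ch.png

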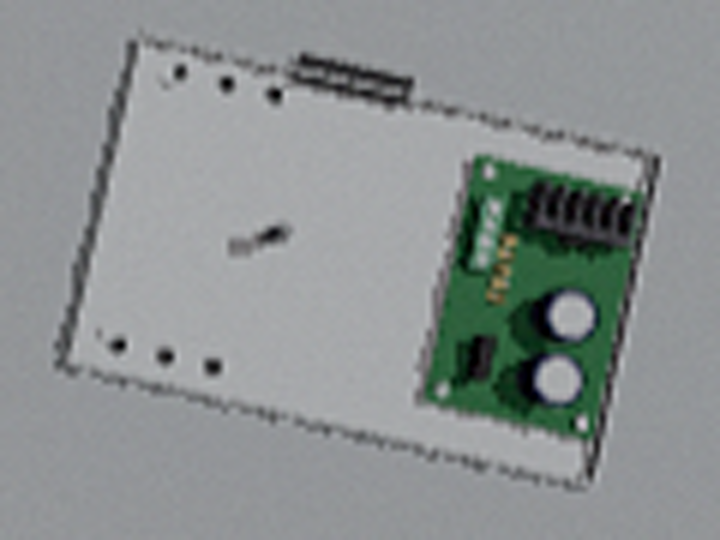

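View pics/sch.png

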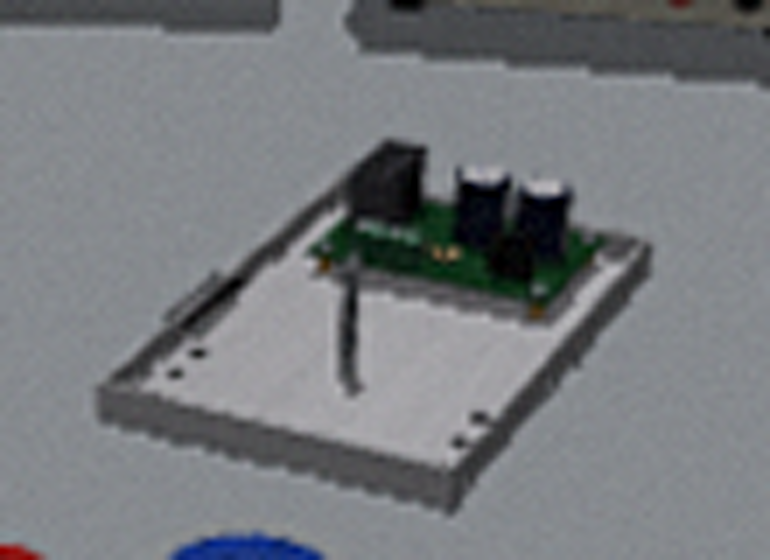

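>>> drive_tool([
  [26,37,0,0,0,1.995,0],
  [26,37,0,0,0,1.995,0],
  [26,37,0,0,0,1.995,0],
  [26,37,0,0,0,1.995,0],
  [26,37,0,0,0,1.995,0],
  [26,37,0,0,0,1.995,0],
  [26,37,0,0,0,1.995,0],
  [26,37,0,0,0,1.995,0],
  [26,37,0,0,0,1.995,0],
  [26,37,0,0,0,1.995,0],
  [26,37,0,0,0,1.995,0],
  [26,37,0,0,0,1.995,0],
  [26,37,0,0,0,1.995,0],
])

```text
t: 1.78
tcp_pos: [0.4811, -0.2145, 0.2444]
tool_rot: [-0.271, -0.653, 0.653, 0.271]
contact_force: [-0.5, -0.5, 0.6]
finger_gap: 0.0869
```

```bash
python3 - <<'E'
from m import *
c=snap('wrist','w1'); o=get_obs(); print(o['t'],o['tcp_pos'],o['q'],np.round(R.from_quat(o['tool_rot']).as_matrix(),3), o['contact_force']); print(np.round(c['world_from_camera'],4))
E
```

```text
1.825 [ 0.48115186 -0.21452235  0.2444689 ] [-1.11221901e-01  2.17890873e-01 -2.31423863e-01 -2.92380366e-05
 -1.12168464e+00  8.95764269e-01] [[-0.706 -0.    -0.708]
 [ 0.708  0.    -0.706]
 [ 0.    -1.     0.   ]] [ 0.01746744 -0.17846868  1.02333074]
[[-7.072e-01 -6.826e-01 -1.841e-01  5.308e-01]
 [-7.070e-01  6.828e-01  1.840e-01 -2.646e-01]
 [ 2.000e-04  2.603e-01 -9.655e-01  3.848e-01]
 [ 0.000e+00  0.000e+00  0.000e+00  1.000e+00]]
```

View pics/w1.png

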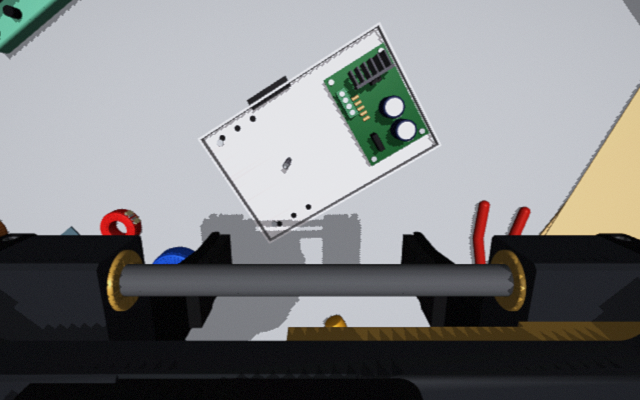

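The wrist view shows the chassis with the bolt near (287,163). Next I'll zoom in and use the wrist and top views together.

```bash
python3 - <<'E'
from m import *
c=load('w1'); a=cv2.resize(c['img'][145:180,265:310],None,fx=14,fy=14,interpolation=0)
cv2.imwrite('pics/w1z.png',a[:,:,::-1])
t=snap('top','top1'); a=cv2.resize(t['img'][215:245,375:420],None,fx=14,fy=14,interpolation=0); cv2.imwrite('pics/t1z.png',a[:,:,::-1])
E
```

```text
(no output)
```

View pics/w1z.png

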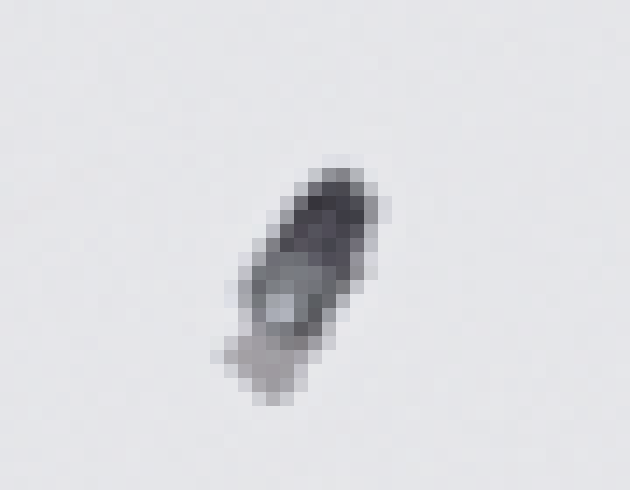

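View pics/t1z.png

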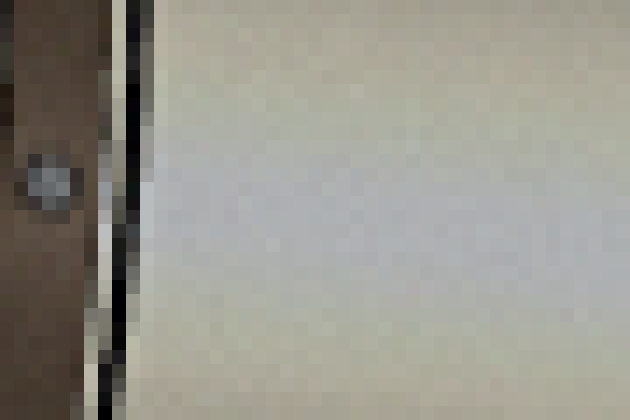

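```bash
python3 - <<'E'
from m import *
c=load('w1'); t=load('top0')
# candidate: bolt (x,y) at floor; find px of base and tip
for b in [(ray(c,285,166.5,.003))[:2],(ray(c,289,160,.003))[:2],ray(c,285,167,.054)[:2],ray(c,289,160,.054)[:2]]:
    print(np.round(b,4),'wrist',[ (np.round((proj(c,(*b,z))-[265,145])*14)).tolist() for z in(.003,.048,.054)],'top',[ (np.round((proj(t,(*b,z))-[350,190])*6)).tolist() for z in(.003,.054)])
# chassis edges
V=c['img'].astype(int)
a=cv2.resize(c['img'][15:250,190:450],None,fx=3,fy=2.5); cv2.imwrite('pics/w1c.png',a[:,:,::-1])
E
```

```text
[ 0.5106 -0.1951] wrist [[280.0, 301.0], [225.0, 405.0], [216.0, 421.0]] top [[241.0, 246.0], [257.0, 242.0]]
[ 0.5125 -0.2036] wrist [[336.0, 210.0], [288.0, 303.0], [280.0, 317.0]] top [[261.0, 241.0], [279.0, 237.0]]
[ 0.513 -0.204] wrist [[336.0, 202.0], [287.0, 294.0], [280.0, 308.0]] top [[262.0, 240.0], [280.0, 235.0]]
[ 0.515  -0.2117] wrist [[385.0, 116.0], [342.0, 198.0], [336.0, 210.0]] top [[281.0, 235.0], [299.0, 230.0]]
```

View pics/w1c.png

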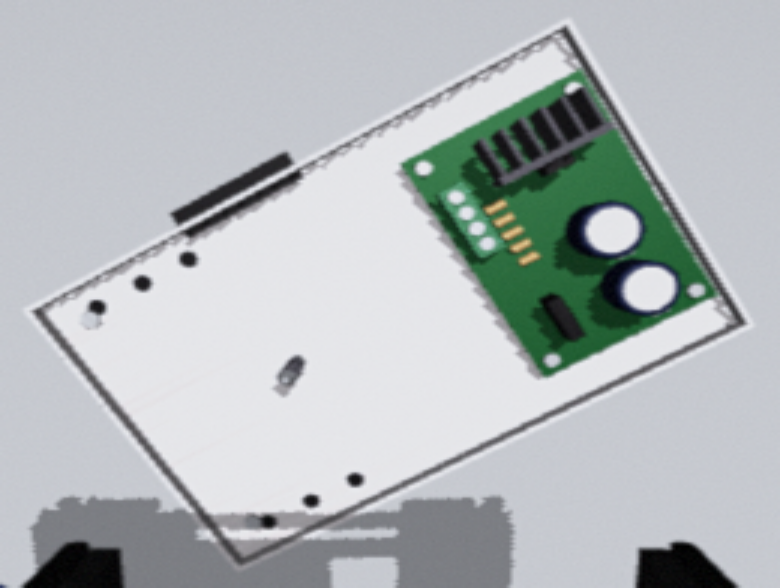

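```bash
python3 - <<'E'
from m import *
c=load('w1')
print('tip',ray(c,284.5,166.4,.054), 'base', ray(c,288.6,159,.003))
P=[ray(c,*p,.015)[:2] for p in [(201.7,139.8),(270,239.8),(438.3,143.8),(379,26.2)]]
A,B,C,D=P
for a,b in((A,B),(B,C),(C,D),(D,A)): print(np.round(b-a,4),np.linalg.norm(b-a))
ux=(A-B)/np.linalg.norm(A-B); uy=(A-D)/np.linalg.norm(A-D)
print(ux,uy,(A+B)/2-.07*uy,(C+D)/2+.15*uy)
E
```

```text
tip [ 0.51373777 -0.20410872  0.054     ] base [ 0.51362178 -0.20406541  0.003     ]
[-0.1294  0.032 ] 0.13332825970390513
[-0.0525 -0.2079] 0.2144042734256413
[ 0.1299 -0.0323] 0.1338704140723034
[0.052  0.2082] 0.21463957847726303
[ 0.97081333 -0.23983637] [0.24238937 0.97017905] [ 0.51232674 -0.20713874] [ 0.51339145 -0.20175793]
```

>>> drive_tool([
  [-0.7,47,0,0,0,0,0],
  [-0.7,47,0,0,0,0,0],
  [-0.7,47,0,0,0,0,0],
  [-0.7,47,0,0,0,0,0],
  [-0.7,47,0,0,0,0,0],
  [-0.7,47,0,0,0,0,0],
  [-0.7,47,0,0,0,0,0],
  [-0.7,47,0,0,0,0,0],
  [-0.7,47,0,0,0,0,0],
  [-0.7,47,0,0,0,0,0],
  [-0.7,47,0,0,0,0,0],
])

```text
t: 3.25
tcp_pos: [0.4743, 0.2544, 0.2446]
tool_rot: [-0.271, -0.653, 0.653, 0.271]
contact_force: [0.4, 0.6, 0.7]
finger_gap: 0.0874
```

```bash
python3 - <<'E'
from m import *
c=snap('wrist','w2'); o=get_obs(); print(o['t'],o['tcp_pos'],o['q'])
E
```

```text
3.3 [0.47434679 0.25439406 0.244764  ] [ 7.93719124e-01  2.37112240e-01 -2.05021824e-01  4.82533395e-05
 -1.12848923e+00 -9.37204796e-03]
```

View pics/w2.png

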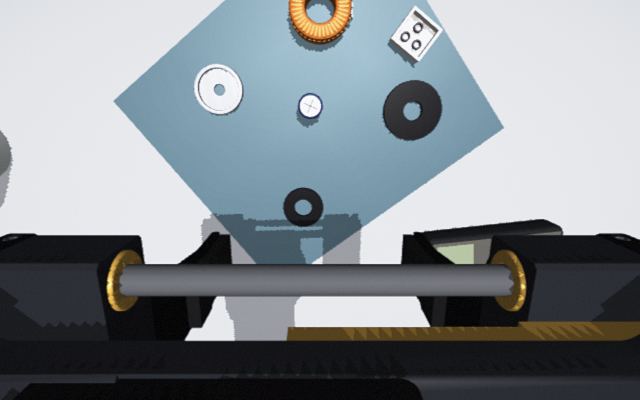

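The wrist view shows the plate (218,90), capacitor (310,105), wide pad (412,110), small pad (303,207), tray (415,34) and transformer (320,10, cut off at the top edge).

```bash
python3 - <<'E'
from m import *
c=load('w2'); im=c['img']; hsv=cv2.cvtColor(im,cv2.COLOR_RGB2HSV); H,S,V=[hsv[:,:,i].astype(int) for i in range(3)]
for p in [(412,90),(303,222),(218,70),(200,150),(320,35)]: print(p,hsv[p[1],p[0]])
for th in (60,75):
  d=V<th
  print('wide',fit(c,d,(412,110),.008)); print('small',fit(c,d,(303,207),.008))
for th in(30,50): print('plate',fit(c,(S<th)&(V>130),(218,90),.010))
t=load('top0'); hsv=cv2.cvtColor(t['img'],cv2.COLOR_RGB2HSV); H,S,V=[hsv[:,:,i].astype(int) for i in range(3)]
for z in(.008,.018,.025):print('trafo top',z,fit(t,(H<22)&(S>110),(257,201),z))
for th in (35,45): print('plate top',fit(t,(S<th)&(V>115),(206,194),.010))
for th in (70,80): print('wide top',fit(t,(V<th),(259,257),.008),fit(t,(V<th),(195,255),.008))
E
```

```text
(412, 90) [130  13  58]
(303, 222) [120  35  22]
(218, 70) [114   5 248]
(200, 150) [101  72 176]
(320, 35) [ 20 133 241]
wide (array([447.9, 134.8]), array([54.3, 61.5]), array([450.3, 133.9,  30.7]))
small (array([457.2, 292.5]), array([43.6, 45.1]), array([457.1, 292.4,  23.1]))
wide (array([450.2, 133.9]), array([60. , 60.9]), array([450.2, 133.8,  30.9]))
small (array([457.1, 292.5]), array([43.8, 45.7]), array([457.3, 292.8,  23.2]))
plate (array([610., 263.]), array([48.9, 49.4]), array([610. , 263. ,  25.2]))
plate (array([610.2, 263. ]), array([49.3, 50.1]), array([610. , 263. ,  25.6]))
trafo top 0.008 (array([590.6, 137. ]), array([58.5, 59.4]), array([590.4, 136.5,  30.9]))
trafo top 0.018 (array([589.7, 135.6]), array([58.1, 58.9]), array([589.4, 135.1,  30.7]))
trafo top 0.025 (array([589. , 134.6]), array([57.7, 58.5]), array([588.7, 134.1,  30.5]))
plate top (array([545.4,  67.8]), array([ 882. , 1613.2]), array([574.4,  31. , 847.3]))
plate top (array([545.4,  67.6]), array([ 882.3, 1611.6]), array([574.4,  31. , 847.3]))
wide top (array([451.8, 132. ]), array([59. , 60.7]), array([452.2, 132.5,  31.5])) (array([458.8, 291.2]), array([44.3, 45.8]), array([458.5, 291.2,  23.6]))
wide top (array([451.4, 132.2]), array([60.1, 61.9]), array([451.5, 132. ,  31.8])) (array([458.3, 291.5]), array([45.5, 46.3]), array([457.9, 291.4,  24. ]))
```

>>> drive_tool([
  [-2.4,-12.1,-4,0,0,0,0],
  [-2.4,-12.1,-8,0,0,0,0],
  [-2.4,-12.1,-12,0,0,0,0],
  [-2.4,-12.1,-18,0,0,0,0],
  [-2.4,-12.1,-20,0,0,0,0],
  [-2.4,-12.1,-21,0,0,0,0],
  [-2.4,-12.1,-21.6,0,0,0,0],
  [-2.4,-12.1,-21.9,0,0,0,0],
  [-2.4,-12.1,-21.9,0,0,0,0],
], newtons=20)

```text
t: 4.42
tcp_pos: [0.4506, 0.1348, 0.0261]
tool_rot: [0.271, 0.654, -0.653, -0.27]
contact_force: [-0.3, -0.2, 0.9]
finger_gap: 0.087
```

```bash
python3 - <<'E'
from m import *
c=snap('side','s3'); o=get_obs(); print(o['t'],o['tcp_pos'],o['contact_force'])
cv2.imwrite('pics/s3z.png',cv2.resize(c['img'][180:330,250:450],None,fx=4,fy=4)[:,:,::-1])
E
```

```text
4.475 [0.45062294 0.13481054 0.02620127] [-0.23335127  0.05682331  0.31199205]
```

View pics/s3z.png

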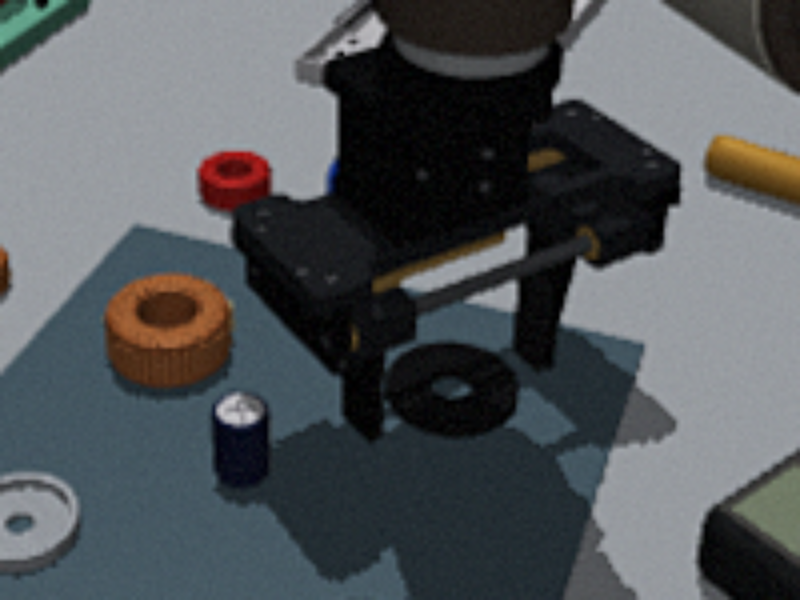

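The fingers straddle the wide pad, clear of the capacitor and tray. Closing now.

>>> drive_tool([
  [0,0,0,0,0,0,1],
  [0,0,0,0,0,0,1],
  [0,0,0,0,0,0,1],
  [0,0,0,0,0,0,1],
  [0,0,0,0,0,0,1],
  [0,0,0,0,0,0,1],
], newtons=20)

```text
t: 5.22
tcp_pos: [0.4503, 0.1345, 0.0257]
tool_rot: [0.27, 0.653, -0.653, -0.27]
contact_force: [-0.5, -0.1, 1.2]
finger_gap: 0.0609
```

>>> drive_tool([
  [0,0,3,0,0,0,1],
  [0,0,9,0,0,0,1],
  [1,-6,12,0,0,0,1],
  [6.3,-33.9,12,0,0,0,1],
  [6.3,-33.9,12,0,0,0,1],
  [6.3,-33.9,12,0,0,0,1],
  [6.3,-33.9,12,0,0,0,1],
  [6.3,-33.9,12,0,0,0,1],
  [6.3,-33.9,9,0,0,0,1],
  [6.3,-33.9,6.5,0,0,0,1],
  [6.3,-33.9,6.5,0,0,0,1],
  [6.3,-33.9,6.5,0,0,0,1],
])

```text
t: 6.72
tcp_pos: [0.5139, -0.2045, 0.0913]
tool_rot: [0.271, 0.653, -0.653, -0.27]
contact_force: [0.2, -0.6, -0.1]
finger_gap: 0.0609
```

```bash
python3 - <<'E'
from m import *
c=snap('side','s4'); o=get_obs(); print(o['t'],o['tcp_pos'],o['contact_force'],o['finger_gap'])
cv2.imwrite('pics/s4z.png',cv2.resize(c['img'][100:230,270:440],None,fx=4.6,fy=4.6)[:,:,::-1])
E
```

```text
6.775 [ 0.51413687 -0.20449992  0.09168208] [0.2296592  0.15898867 0.2905948 ] 0.06074188075765601
```

View pics/s4z.png

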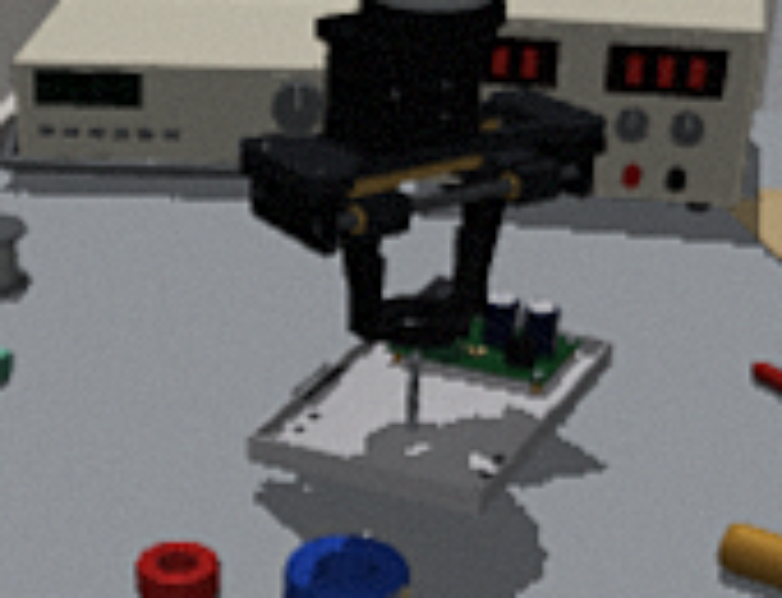

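>>> drive_tool([
  [0,0,-2,0,0,0,1],
  [0,0,-4,0,0,0,1],
  [0,0,-5.5,0,0,0,1],
  [0,0,-6.1,0,0,0,1],
  [0,0,-6.35,0,0,0,1],
  [0,0,-6.35,0,0,0,1],
])

```text
t: 7.52
tcp_pos: [0.5136, -0.2046, 0.0275]
tool_rot: [0.271, 0.653, -0.653, -0.27]
contact_force: [0.3, -0.2, -0.6]
finger_gap: 0.0605
```

>>> drive_tool([
  [0,0,0,0,0,0,0.15],
  [0,0,0,0,0,0,0.15],
  [0,0,0,0,0,0,0.15],
  [0,0,3,0,0,0,0.15],
  [0,0,8,0,0,0,0.15],
  [-4,3,14,0,0,0,0],
  [-4,3,19,0,0,0,0],
  [-4,3,19,0,0,0,0],
  [-4,3,19,0,0,0,0],
])

```text
t: 8.65
tcp_pos: [0.4729, -0.1744, 0.2171]
tool_rot: [0.271, 0.654, -0.653, -0.27]
contact_force: [-1.2, 0.5, -0.5]
finger_gap: 0.0871
```

```bash
python3 - <<'E'
from m import *
c=snap('wrist','w5'); o=get_obs(); print(o['t'],o['tcp_pos'],o['contact_force'],o['finger_gap'])
cv2.imwrite('pics/w5z.png',cv2.resize(c['img'][0:300,100:500],None,fx=2,fy=2)[:,:,::-1])
E
```

```text
8.7 [ 0.47259277 -0.17440348  0.21618045] [ 0.26662814  0.37391214 -0.00756038] 0.08690936992935129
```

View pics/w5z.png

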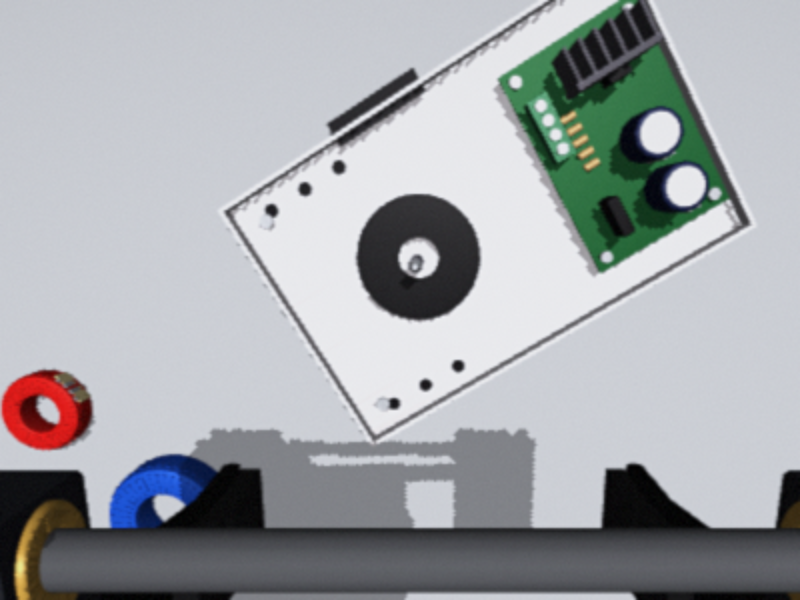

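The wide pad is flat on the floor with the bolt tip near (415,264) in the zoom, inside the hole. I'll measure how far off centre it is.

```bash
python3 - <<'E'
from m import *
c=load('w5'); im=c['img']; hsv=cv2.cvtColor(im,cv2.COLOR_RGB2HSV); V=hsv[:,:,2]
for th in(90,120,150): print(fit(c,V<th,(309,129),.009))
a=cv2.resize(im[112:150,288:330],None,fx=14,fy=14,interpolation=0);cv2.imwrite('pics/w5b.png',a[:,:,::-1])
e=ray(c,307.5,132,.054);print(e, proj(c,(e[0],e[1],.003)))
E
```

```text
(array([ 513.9, -205. ]), array([59.6, 60.1]), array([ 514.1, -204.9,   30.6]))
(array([ 513.9, -205.1]), array([60.2, 60.9]), array([ 513.8, -205.1,   30.9]))
(array([ 513.9, -205. ]), array([60.7, 61.3]), array([ 513.9, -204.8,   31.2]))
[ 0.51383545 -0.20484893  0.054     ] [308.7533464 128.6299166]
```

View pics/w5b.png

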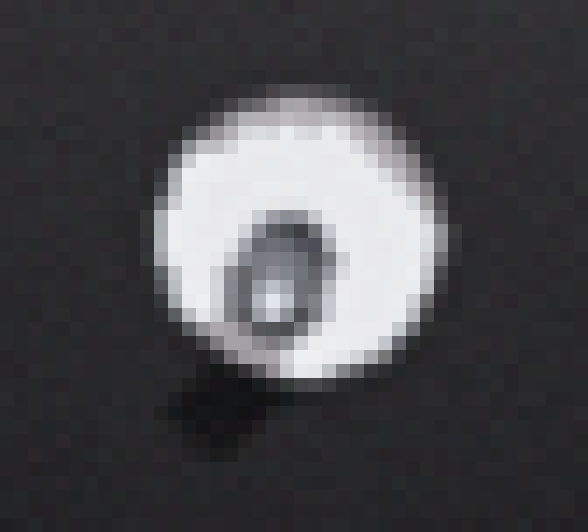

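Pad centre (513.9,-205.0) and bolt tip agree to under 1 mm. Next, a look at the transformer.

>>> drive_tool([
  [6.7,36,0,0,0,0,0],
  [6.7,36,0,0,0,0,0],
  [6.7,36,0,0,0,0,0],
  [6.7,36,0,0,0,0,0],
  [6.7,36,0,0,0,0,0],
  [6.7,36,0,0,0,0,0],
  [6.7,36,0,0,0,0,0],
  [6.7,36,0,0,0,0,0],
])

```text
t: 9.7
tcp_pos: [0.5396, 0.185, 0.2151]
tool_rot: [-0.27, -0.652, 0.655, 0.271]
contact_force: [0.1, -0.0, 0.5]
finger_gap: 0.0868
```

```bash
python3 - <<'E'
from m import *
c=snap('wrist','w6'); o=get_obs(); print(o['t'],o['tcp_pos'],o['contact_force'],o['finger_gap'])
cv2.imwrite('pics/w6z.png',cv2.resize(c['img'][0:300,100:500],None,fx=2,fy=2)[:,:,::-1])
hsv=cv2.cvtColor(c['img'],cv2.COLOR_RGB2HSV); H,S,V=[hsv[:,:,i].astype(int) for i in range(3)]
m=(H<25)&(S>110); 
for z in(.012,.02): print(fit(c,m,proj(c,(.5884,.137,z)),z))
print(proj(c,(.5884,.137,.02)))
h=cv2.findContours((~m).astype(np.uint8),cv2.RETR_LIST,cv2.CHAIN_APPROX_NONE)[0]
for k in h:
  if 30<len(k)<200: 
    P=np.array([ray(c,u,v,.028)[:2]*1000 for u,v in k[:,0]],np.float32); print('hole',cv2.minEnclosingCircle(P),k[:,0].mean(0))
E
```

```text
9.75 [0.53971858 0.18447657 0.21562202] [-0.12731978 -0.0398029   0.77925799] 0.08715706252936938
(array([587.3, 136. ]), array([60.3, 61.1]), array([587.2, 136. ,  31.1]))
(array([587.4, 135.9]), array([58.9, 59.6]), array([587.3, 136. ,  30.3]))
[314.46972016 110.26818504]
hole ((319.5289306640625, 115.34375), 39.523155212402344) [510.41666667 279.83888889]
hole ((606.67236328125, 402.57940673828125), 39.09921646118164) [121.65       280.03888889]
hole ((587.6077270507812, 135.84103393554688), 13.69668197631836) [316.02380952 109.88095238]
hole ((587.4220581054688, 136.0535430908203), 30.47163200378418) [316.07936508 109.40740741]
```

View pics/w6z.png

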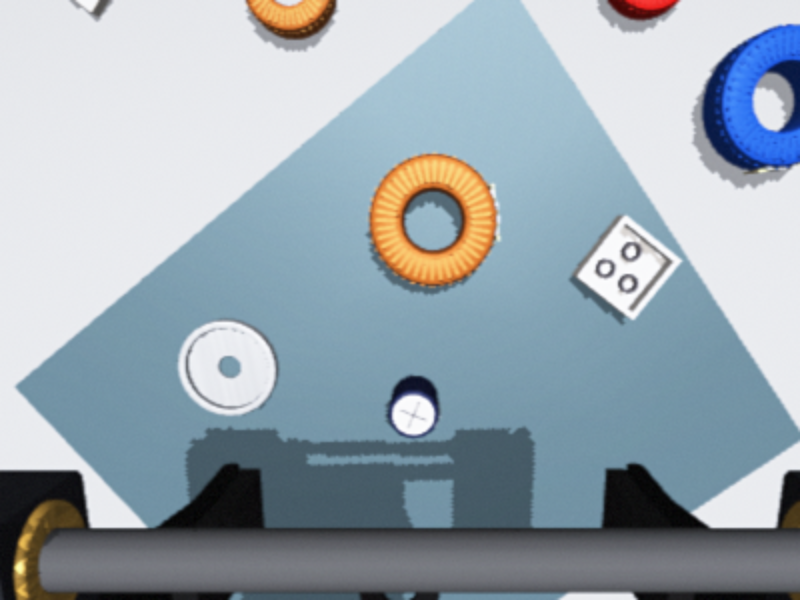

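The transformer is centred at (587.4, 136.0) mm, and its approach path is clear.

>>> drive_tool([
  [4.8,-4.9,-3,0,0,0,0],
  [4.8,-4.9,-9,0,0,0,0],
  [4.8,-4.9,-14,0,0,0,0],
  [4.8,-4.9,-17,0,0,0,0],
  [4.8,-4.9,-18.5,0,0,0,0],
  [4.8,-4.9,-18.8,0,0,0,0],
  [4.8,-4.9,-18.8,0,0,0,0],
  [4.8,-4.9,-18.8,0,0,0,1],
  [4.8,-4.9,-18.8,0,0,0,1],
  [4.8,-4.9,-18.8,0,0,0,1],
  [4.8,-4.9,-18.8,0,0,0,1],
  [4.8,-4.9,-18.8,0,0,0,1],
  [4.8,-4.9,-18.8,0,0,0,1],
  [4.8,-4.9,-18.8,0,0,0,1],
], newtons=25)

```text
t: 11.5
tcp_pos: [0.5879, 0.1363, 0.0294]
tool_rot: [-0.27, -0.653, 0.654, 0.27]
contact_force: [-3.0, -0.4, 5.3]
finger_gap: 0.0595
```

```bash
python3 - <<'E'
from m import *
o=get_obs(); print(o['t'],o['tcp_pos'],o['contact_force'],o['finger_gap'])
c=snap('side','s7'); o=get_obs(); print(o['t'],o['tcp_pos'],o['contact_force'],o['finger_gap'])
cv2.imwrite('pics/s7z.png',cv2.resize(c['img'][160:330,200:420],None,fx=3.5,fy=3.5)[:,:,::-1])
E
```

```text
11.5 [0.58792294 0.13630528 0.02935669] [-2.9778575  -0.38766435  5.30176908] 0.05948859437078689
11.55 [0.58793093 0.1363126  0.02936184] [-2.04700928  0.11456211  6.13669449] 0.05954302551537768
```

View pics/s7z.png

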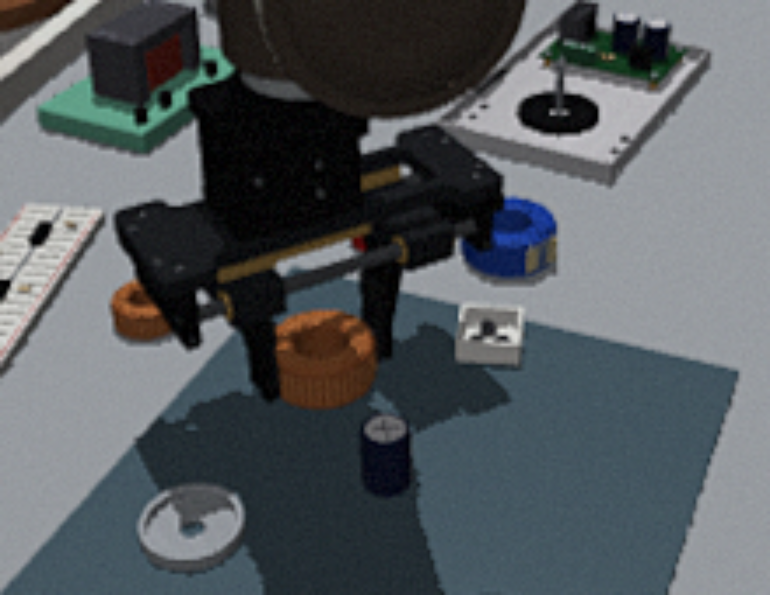

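>>> drive_tool([
  [0,0,2,0,0,0,1],
  [0,0,6,0,0,0,1],
  [0,0,10,0,0,0,1],
  [-2,-8,10,0,0,0,1],
  [-7.4,-34.1,10,0,0,0,1],
  [-7.4,-34.1,10,0,0,0,1],
  [-7.4,-34.1,10,0,0,0,1],
  [-7.4,-34.1,10,0,0,0,1],
  [-7.4,-34.1,9,0,0,0,1],
  [-7.4,-34.1,8,0,0,0,1],
  [-7.4,-34.1,8,0,0,0,1],
  [-7.4,-34.1,8,0,0,0,1],
])

```text
t: 13.05
tcp_pos: [0.5148, -0.2035, 0.1089]
tool_rot: [0.27, 0.654, -0.654, -0.27]
contact_force: [0.1, 0.1, -3.5]
finger_gap: 0.0595
```

```bash
python3 - <<'E'
from m import *
c=snap('side','s8'); o=get_obs(); print(o['t'],o['tcp_pos'],o['contact_force'],o['finger_gap'])
cv2.imwrite('pics/s8z.png',cv2.resize(c['img'][100:230,270:440],None,fx=4.6,fy=4.6)[:,:,::-1])
E
```

```text
13.1 [ 0.5149325  -0.20348824  0.1092157 ] [ 0.4336592  -0.20614631 -3.37858375] 0.059355195336793426
```

View pics/s8z.png

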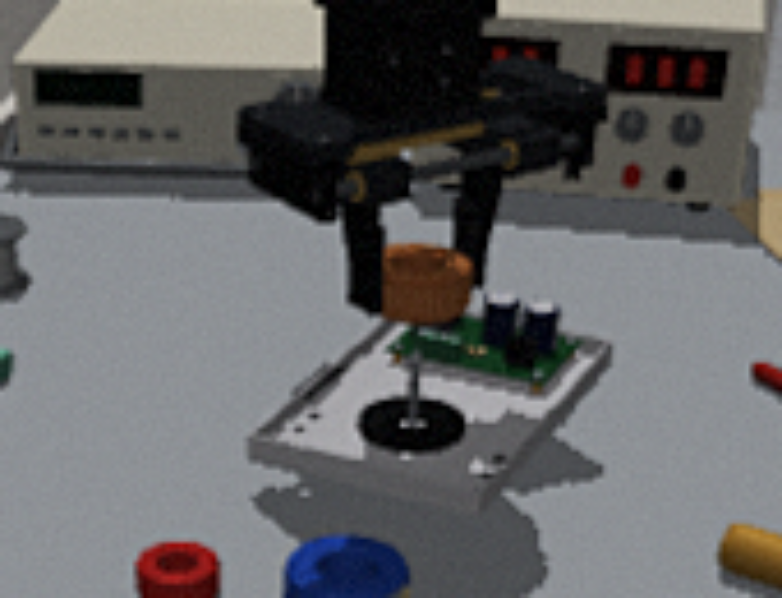

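>>> drive_tool([
  [-0.1,-0.1,-2,0,0,0,1],
  [-0.1,-0.1,-4.5,0,0,0,1],
  [-0.1,-0.1,-6,0,0,0,1],
  [-0.1,-0.1,-6.8,0,0,0,1],
  [-0.1,-0.1,-7.2,0,0,0,1],
  [-0.1,-0.1,-7.2,0,0,0,1],
  [-0.1,-0.1,-7.2,0,0,0,1],
])

```text
t: 13.98
tcp_pos: [0.5137, -0.2056, 0.0377]
tool_rot: [0.271, 0.653, -0.653, -0.27]
contact_force: [0.4, 0.4, -3.3]
finger_gap: 0.0593
```

>>> drive_tool([
  [0,0.05,-0.1,0,0,0,1],
  [0,0.05,-0.2,0,0,0,1],
  [0,0.05,-0.2,0,0,0,1],
])

```text
t: 14.35
tcp_pos: [0.5137, -0.2051, 0.0364]
tool_rot: [-0.271, -0.653, 0.653, 0.27]
contact_force: [-1.9, 1.1, 6.1]
finger_gap: 0.059
```

Contact. Releasing, then backing off to look.

>>> drive_tool([
  [0,0.05,-0.15,0,0,0,0.15],
  [0,0.05,-0.15,0,0,0,0.15],
  [0,0.05,-0.15,0,0,0,0.15],
  [0,0.05,3,0,0,0,0.15],
  [0,0,8,0,0,0,0.15],
  [-4,3,14,0,0,0,0],
  [-4,3,18,0,0,0,0],
  [-4,3,18,0,0,0,0],
  [-4,3,18,0,0,0,0],
])

```text
t: 15.48
tcp_pos: [0.4729, -0.1749, 0.2148]
tool_rot: [0.27, 0.654, -0.653, -0.271]
contact_force: [0.8, -0.2, -0.1]
finger_gap: 0.087
```

```bash
cat > chk.py <<'E'
from m import *
import sys
f=sys.argv[1]
c=snap('wrist',f); o=get_obs(); print(o['t'],o['tcp_pos'],o['contact_force'],o['finger_gap'])
b=proj(c,(.5138,-.2046,.054)); print('bolt tip px expected',b)
u,v=[int(round(k)) for k in b]; u0,v0=max(u-50,0),max(v-40,0)
cv2.imwrite(f'pics/{f}z.png',cv2.resize(c['img'][v0:v+40,u0:u+50],None,fx=7,fy=7,interpolation=0)[:,:,::-1]); print('crop',u0,v0)
E
python3 chk.py w9; python3 - <<'E'
from m import *
c=load('w9');hsv=cv2.cvtColor(c['img'],cv2.COLOR_RGB2HSV); H,S,V=[hsv[:,:,i].astype(int) for i in range(3)]
m=(H<25)&(S>110)
n=proj(c,(.5138,-.2046,.025))
for z in(.019,.027): print(fit(c,m,n,z))
for k in cv2.findContours((~m).astype(np.uint8),cv2.RETR_LIST,cv2.CHAIN_APPROX_NONE)[0]:
  if 30<len(k)<200: 
    P=np.array([ray(c,u,v,.035)[:2]*1000 for u,v in k[:,0]],np.float32); print('hole',cv2.minEnclosingCircle(P),k[:,0].mean(0))
E
```

```text
15.525 [ 0.47266746 -0.17491925  0.2140191 ] [-0.57369071  0.51200721  0.10561272] 0.0867139852859348
bolt tip px expected [306.77301685 132.80747835]
crop 257 93
(array([ 513.2, -204.5]), array([60.1, 61. ]), array([ 512.8, -204.7,   31.1]))
(array([ 513.5, -205. ]), array([58.7, 59.6]), array([ 513. , -205.2,   30.4]))
hole ((260.9666748046875, -242.36447143554688), 38.64413070678711) [509.9281768  280.14917127]
hole ((540.2979736328125, 37.92448425292969), 38.681922912597656) [122.10497238 280.28176796]
hole ((591.9380493164062, -25.168821334838867), 8.1441650390625) [121.35  205.425]
hole ((591.3917846679688, -25.41626739501953), 22.940105438232422) [121.83333333 204.84057971]
hole ((291.3522644042969, -320.87872314453125), 29.223102569580078) [556.27272727 210.75757576]
hole ((316.0837097167969, -300.83575439453125), 30.674589157104492) [518.55474453 206.45255474]
hole ((514.0774536132812, -206.07371520996094), 13.032155990600586) [308.35443038 129.6835443 ]
hole ((513.3123779296875, -205.6688232421875), 30.417762756347656) [307.93650794 130.15873016]
```

View pics/w9z.png

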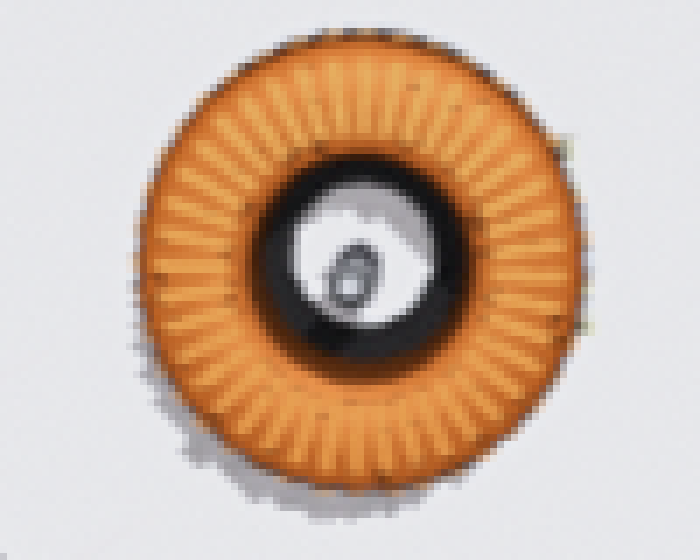

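The transformer is seated on the wide pad, centred within about 1 mm. Next is the small pad at (457.2, 292.5).

>>> drive_tool([
  [-1.6,46.7,0,0,0,0,0],
  [-1.6,46.7,0,0,0,0,0],
  [-1.6,46.7,0,0,0,0,0],
  [-1.6,46.7,0,0,0,0,0],
  [-1.6,46.7,0,0,0,0,0],
  [-1.6,46.7,0,0,0,0,0],
  [-1.6,46.7,0,0,0,0,0],
  [-1.6,46.7,-4,0,0,0,0],
  [-1.6,46.7,-8,0,0,0,0],
  [-1.6,46.7,-12,0,0,0,0],
  [-1.6,46.7,-15,0,0,0,0],
  [-1.6,46.7,-17,0,0,0,0],
  [-1.6,46.7,-17,0,0,0,0],
])

```text
t: 17.15
tcp_pos: [0.456, 0.2903, 0.0419]
tool_rot: [-0.27, -0.651, 0.656, 0.271]
contact_force: [-0.2, -0.9, 0.3]
finger_gap: 0.087
```

```bash
python3 - <<'E'
from m import *
c=snap('side','s10'); o=get_obs(); print(o['t'],o['tcp_pos'],o['contact_force'],o['finger_gap'])
cv2.imwrite('pics/s10z.png',cv2.resize(c['img'][200:390,210:450],None,fx=3.2,fy=3.1)[:,:,::-1])
E
```

```text
17.2 [0.45681095 0.2911814  0.04339233] [ 0.22673518  0.26347348 -0.42677179] 0.08698589853506891
```

View pics/s10z.png

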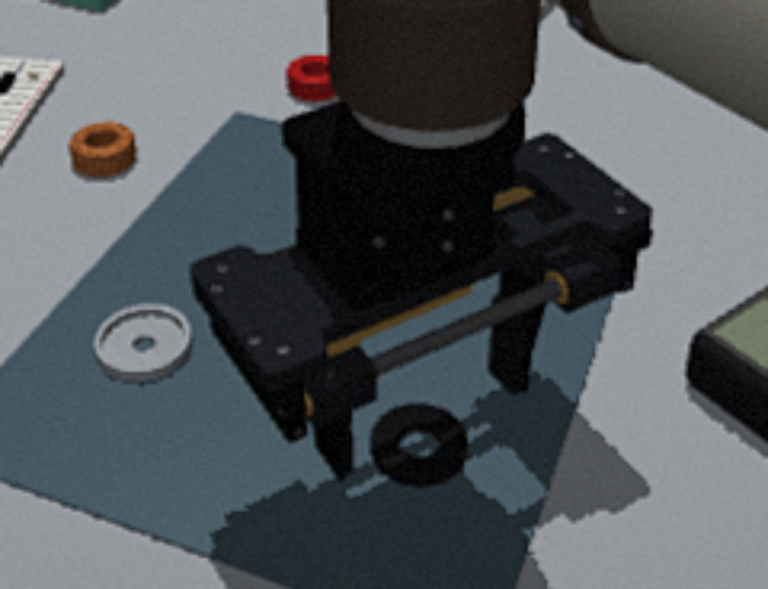

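>>> drive_tool([
  [0.05,0.1,-1,0,0,0,0],
  [0.05,0.1,-1.7,0,0,0,0],
  [0.05,0.1,-1.8,0,0,0,0],
  [0.05,0.1,-1.8,0,0,0,0],
])

```text
t: 17.7
tcp_pos: [0.4578, 0.2931, 0.0272]
tool_rot: [0.27, 0.653, -0.653, -0.27]
contact_force: [0.3, 0.1, -0.8]
finger_gap: 0.087
```

>>> drive_tool([
  [0,0,-0.15,0,0,0,0],
  [0,0,-0.15,0,0,0,1],
  [0,0,-0.15,0,0,0,1],
  [0,0,-0.15,0,0,0,1],
  [0,0,-0.15,0,0,0,1],
  [0,0,-0.15,0,0,0,1],
  [0,0,-0.15,0,0,0,1],
  [0,0,-0.15,0,0,0,1],
  [0,0,-0.15,0,0,0,1],
], newtons=20)

```text
t: 18.82
tcp_pos: [0.4577, 0.293, 0.0256]
tool_rot: [0.27, 0.653, -0.653, -0.27]
contact_force: [-0.3, 1.3, 0.0]
finger_gap: 0.0441
```

>>> drive_tool([
  [0,0,3,0,0,0,1],
  [0,0,8,0,0,0,1],
  [0,-3,11,0,0,0,1],
  [5.6,-49.8,11,0,0,0,1],
  [5.6,-49.8,11,0,0,0,1],
  [5.6,-49.8,11,0,0,0,1],
  [5.6,-49.8,11,0,0,0,1],
  [5.6,-49.8,11,0,0,0,1],
  [5.6,-49.8,11,0,0,0,1],
  [5.6,-49.8,11,0,0,0,1],
  [5.6,-49.8,11,0,0,0,1],
  [5.6,-49.8,9,0,0,0,1],
  [5.6,-49.8,7.5,0,0,0,1],
  [5.6,-49.8,7.5,0,0,0,1],
  [5.6,-49.8,7.5,0,0,0,1],
  [5.6,-49.8,7.5,0,0,0,1],
])

```text
t: 20.82
tcp_pos: [0.5143, -0.2047, 0.1013]
tool_rot: [0.271, 0.654, -0.653, -0.27]
contact_force: [0.6, -0.7, -0.7]
finger_gap: 0.0443
```

```bash
python3 - <<'E'
from m import *
c=snap('side','s11'); o=get_obs(); print(o['t'],o['tcp_pos'],o['contact_force'],o['finger_gap'])
cv2.imwrite('pics/s11z.png',cv2.resize(c['img'][100:230,270:440],None,fx=4.6,fy=4.6)[:,:,::-1])
E
```

```text
20.875 [ 0.5142637  -0.20472764  0.10130872] [ 0.2526571   0.72508059 -0.98549761] 0.044244288205852404
```

View pics/s11z.png

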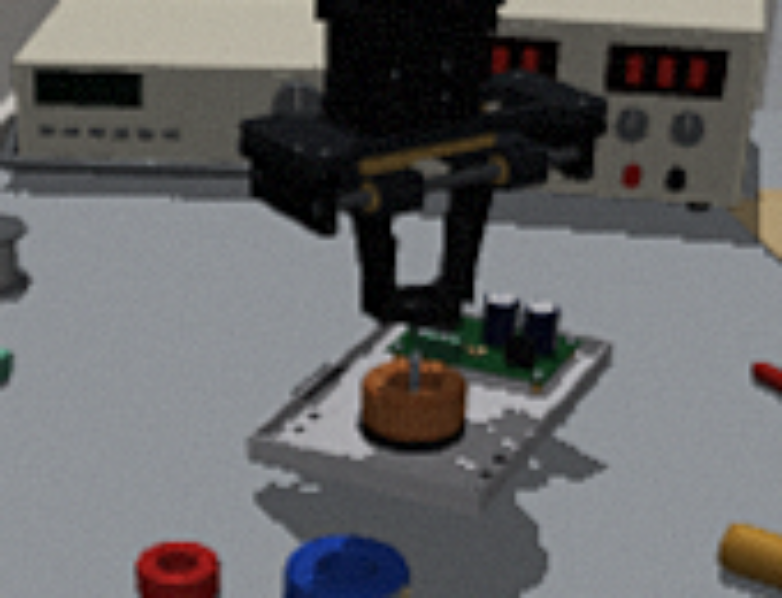

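>>> drive_tool([
  [0,0,-2,0,0,0,1],
  [0,0,-3.4,0,0,0,1],
  [0,0,-4,0,0,0,1],
  [0,0,-4.2,0,0,0,1],
  [0,0,-4.2,0,0,0,1],
  [0,0,-4.2,0,0,0,1],
])

```text
t: 21.62
tcp_pos: [0.5141, -0.2051, 0.059]
tool_rot: [0.271, 0.653, -0.653, -0.27]
contact_force: [-0.5, 0.1, -0.3]
finger_gap: 0.0444
```

Releasing. The opening is limited, since the fingertips stay about 2 mm above the transformer.

>>> drive_tool([
  [0,0,0,0,0,0,0.3],
  [0,0,0,0,0,0,0.3],
  [0,0,0,0,0,0,0.3],
  [0,0,3,0,0,0,0.3],
  [0,0,7,0,0,0,0.15],
  [-4,3,12,0,0,0,0],
  [-4,3,15.5,0,0,0,0],
  [-4,3,15.5,0,0,0,0],
  [-4,3,15.5,0,0,0,0],
])

```text
t: 22.75
tcp_pos: [0.4733, -0.1748, 0.2131]
tool_rot: [0.27, 0.653, -0.653, -0.271]
contact_force: [0.7, 0.7, -0.3]
finger_gap: 0.0865
```

```bash
python3 chk.py w12; python3 - <<'E'
from m import *
c=load('w12');hsv=cv2.cvtColor(c['img'],cv2.COLOR_RGB2HSV); H,S,V=[hsv[:,:,i].astype(int) for i in range(3)]
n=proj(c,(.5138,-.2046,.041))
for t in(60,75,90): print(fit(c,V<t,n,.041))
E
```

```text
22.8 [ 0.47314645 -0.17492242  0.21245454] [ 0.04681564 -0.04785465 -0.32471332] 0.08710294201328671
bolt tip px expected [306.95012836 133.17101169]
crop 257 93
(array([ 513.4, -204.7]), array([43.5, 43.8]), array([ 513.3, -204.7,   22.3]))
(array([ 513.4, -204.7]), array([44. , 44.2]), array([ 513.5, -204.6,   22.5]))
(array([ 513.4, -204.6]), array([44.1, 44.6]), array([ 513.6, -204.5,   22.9]))
```

View pics/w12z.png

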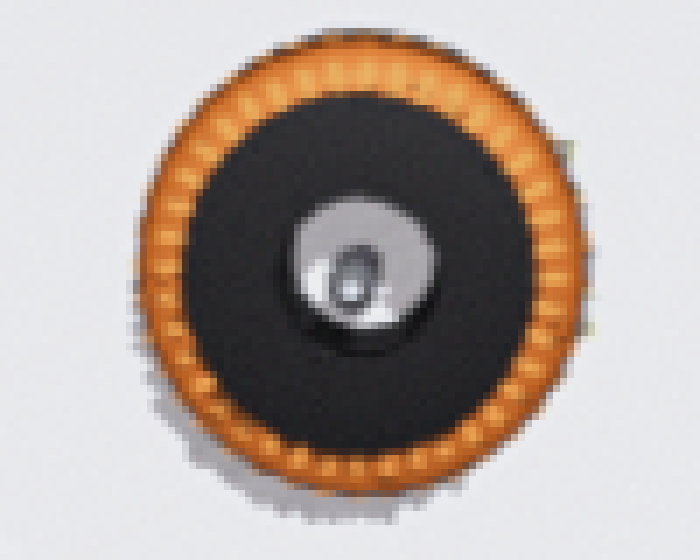

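The small pad is centred to within 0.5 mm. Now the plate.

```bash
python3 - <<'E'
from m import *
c=load('w6');hsv=cv2.cvtColor(c['img'],cv2.COLOR_RGB2HSV); H,S,V=[hsv[:,:,i].astype(int) for i in range(3)]
for t in(30,50): print(fit(c,(S<t)&(V>130),(214,183),.010))
E
```

```text
(array([610.1, 262.7]), array([48.9, 49.6]), array([610.3, 262.6,  25.3]))
(array([610.1, 262.9]), array([49.7, 50. ]), array([609.8, 262.4,  25.9]))
```

>>> drive_tool([
  [13.7,43.8,0,0,0,0,0],
  [13.7,43.8,0,0,0,0,0],
  [13.7,43.8,0,0,0,0,0],
  [13.7,43.8,0,0,0,0,0],
  [13.7,43.8,0,0,0,0,0],
  [13.7,43.8,0,0,0,0,0],
  [13.7,43.8,0,0,0,0,0],
  [13.7,43.8,0,0,0,0,0],
  [13.7,43.8,-5,0,0,0,0],
  [13.7,43.8,-10,0,0,0,0],
  [13.7,43.8,-14,0,0,0,0],
  [13.7,43.8,-16,0,0,0,0],
  [13.7,43.8,-17,0,0,0,0],
  [13.7,43.8,-17,0,0,0,0],
  [13.7,43.8,-17,0,0,0,0],
])

```text
t: 24.68
tcp_pos: [0.6114, 0.2633, 0.0444]
tool_rot: [0.271, 0.654, -0.653, -0.27]
contact_force: [0.7, -0.3, 0.0]
finger_gap: 0.0872
```

>>> drive_tool([
  [-0.1,0,-1,0,0,0,0],
  [-0.1,0,-1.7,0,0,0,0],
  [-0.1,0,-1.85,0,0,0,0],
  [-0.1,0,-1.85,0,0,0,0],
  [-0.1,0,-1.85,0,0,0,0],
])

```text
t: 25.3
tcp_pos: [0.61, 0.2631, 0.0252]
tool_rot: [0.271, 0.654, -0.653, -0.27]
contact_force: [0.1, -0.5, -0.1]
finger_gap: 0.087
```

```bash
python3 - <<'E'
from m import *
c=snap('side','s13'); o=get_obs(); print(o['t'],o['tcp_pos'],o['contact_force'],o['finger_gap'])
cv2.imwrite('pics/s13z.png',cv2.resize(c['img'][180:370,150:390],None,fx=3.2,fy=3.1)[:,:,::-1])
E
```

```text
25.35 [0.6099789  0.2630998  0.02520296] [-0.02940118  0.2866557   0.68498255] 0.08691321037978603
```

View pics/s13z.png

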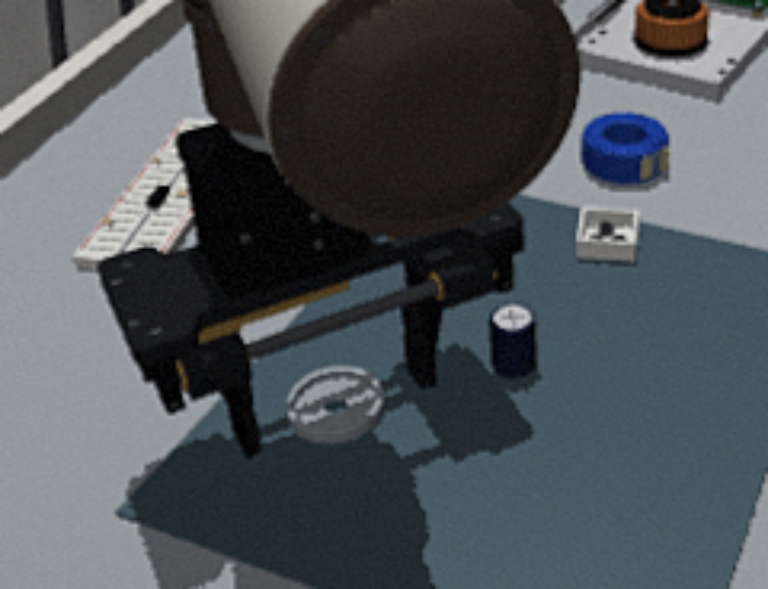

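The plate lies between the fingers and the capacitor is clear. Closing.

>>> drive_tool([
  [0,0,0,0,0,0,1],
  [0,0,0,0,0,0,1],
  [0,0,0,0,0,0,1],
  [0,0,0,0,0,0,1],
  [0,0,0,0,0,0,1],
  [0,0,0,0,0,0,1],
  [0,0,0,0,0,0,1],
  [0,0,0,0,0,0,1],
], newtons=25)

```text
t: 26.35
tcp_pos: [0.6098, 0.263, 0.0251]
tool_rot: [0.27, 0.653, -0.653, -0.27]
contact_force: [0.6, 0.6, 1.1]
finger_gap: 0.0488
```

>>> drive_tool([
  [0,0,3,0,0,0,1],
  [0,0,8,0,0,0,1],
  [0,-3,11,0,0,0,1],
  [-9.6,-46.8,11,0,0,0,1],
  [-9.6,-46.8,11,0,0,0,1],
  [-9.6,-46.8,11,0,0,0,1],
  [-9.6,-46.8,11,0,0,0,1],
  [-9.6,-46.8,11,0,0,0,1],
  [-9.6,-46.8,11,0,0,0,1],
  [-9.6,-46.8,11,0,0,0,1],
  [-9.6,-46.8,11,0,0,0,1],
  [-9.6,-46.8,9,0,0,0,1],
  [-9.6,-46.8,7,0,0,0,1],
  [-9.6,-46.8,6.5,0,0,0,1],
  [-9.6,-46.8,6.5,0,0,0,1],
  [-9.6,-46.8,6.5,0,0,0,1],
  [-9.6,-46.8,6.5,0,0,0,1],
])

```text
t: 28.48
tcp_pos: [0.5142, -0.2049, 0.0908]
tool_rot: [0.271, 0.654, -0.653, -0.27]
contact_force: [-0.4, 0.8, -0.6]
finger_gap: 0.0486
```

```bash
python3 - <<'E'
from m import *
c=snap('side','s14'); o=get_obs(); print(o['t'],o['tcp_pos'],o['contact_force'],o['finger_gap'])
cv2.imwrite('pics/s14z.png',cv2.resize(c['img'][130:210,310:420],None,fx=7,fy=7)[:,:,::-1])
E
```

```text
28.525 [ 0.51411951 -0.20496838  0.09069146] [ 0.17541269 -0.53243658 -1.57822165] 0.04862111074660922
```

View pics/s14z.png

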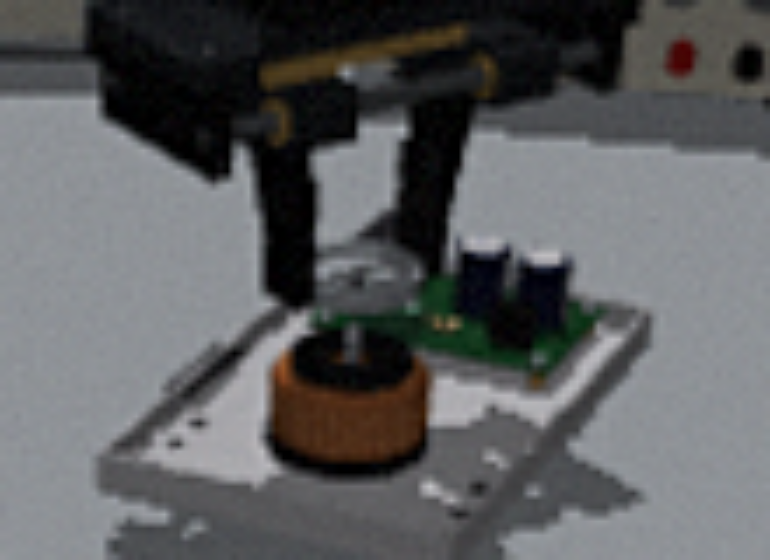

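>>> drive_tool([
  [0,0,-0.8,0,0,0,1],
  [0,0,-1.5,0,0,0,1],
  [0,0,-2,0,0,0,1],
  [0,0,-2,0,0,0,1],
])

```text
t: 29.02
tcp_pos: [0.5133, -0.205, 0.0693]
tool_rot: [-0.27, -0.653, 0.653, 0.271]
contact_force: [0.0, 0.5, 0.1]
finger_gap: 0.0487
```

>>> drive_tool([
  [0,0,-0.3,0,0,0,1],
  [0,0,-0.6,0,0,0,1],
  [0,0,-0.6,0,0,0,1],
  [0,0,-0.6,0,0,0,1],
])

```text
t: 29.52
tcp_pos: [0.5137, -0.205, 0.064]
tool_rot: [0.27, 0.653, -0.653, -0.27]
contact_force: [0.3, 0.9, -0.2]
finger_gap: 0.0484
```

The plate is at seating height and not pressing on anything. Releasing and looking.

>>> drive_tool([
  [0,0,0,0,0,0,0.3],
  [0,0,0,0,0,0,0.3],
  [0,0,0,0,0,0,0.3],
  [0,0,3,0,0,0,0.3],
  [0,0,7,0,0,0,0.15],
  [-4,3,12,0,0,0,0],
  [-4,3,15,0,0,0,0],
  [-4,3,15,0,0,0,0],
  [-4,3,15,0,0,0,0],
])

```text
t: 30.65
tcp_pos: [0.4734, -0.1749, 0.2136]
tool_rot: [0.27, 0.653, -0.653, -0.271]
contact_force: [-0.5, 0.4, 0.3]
finger_gap: 0.0864
```

```bash
python3 chk.py w15; python3 - <<'E'
from m import *
c=snap('side','s15'); cv2.imwrite('pics/s15z.png',cv2.resize(c['img'][140:220,310:420],None,fx=7,fy=7)[:,:,::-1]); cv2.imwrite('pics/s15.png',c['img'][:,:,::-1])
E
```

```text
30.7 [ 0.47319116 -0.17496589  0.21305091] [0.64296784 0.45675403 0.78027619] 0.08644794365144459
bolt tip px expected [306.99871751 133.2063044 ]
crop 257 93
```

View pics/w15z.png

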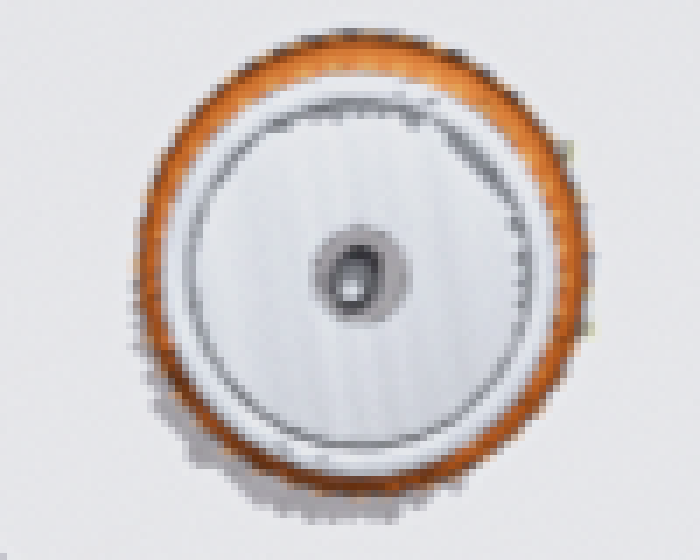

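View pics/s15z.png

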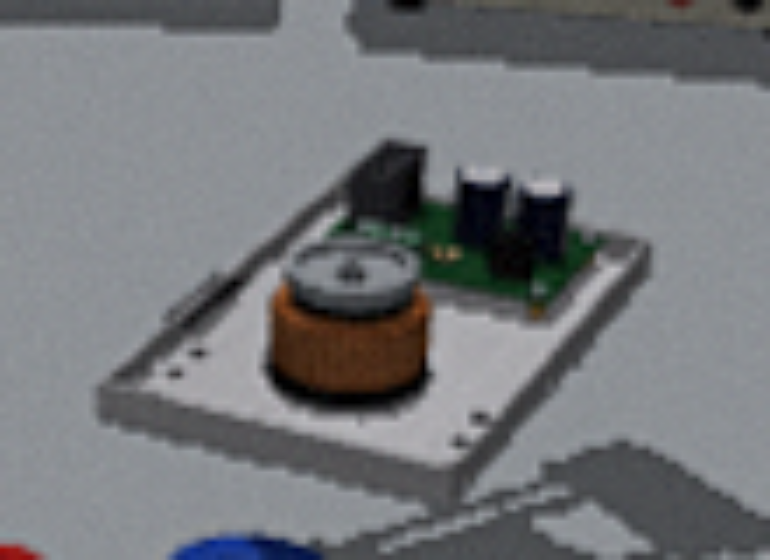

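View pics/s15.png

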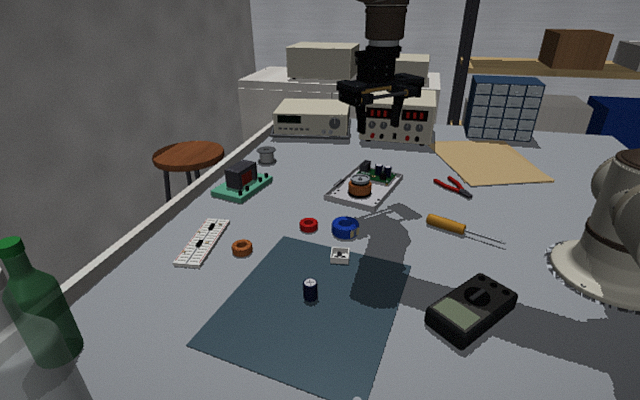

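All four parts are stacked with the bolt through the plate's hole (tip near (352,285) in the wrist zoom). The capacitor and tray are where they stood. One last numeric check before handing in.

```bash
python3 - <<'E'
from m import *
c=load('w15');hsv=cv2.cvtColor(c['img'],cv2.COLOR_RGB2HSV); H,S,V=[hsv[:,:,i].astype(int) for i in range(3)]
n=proj(c,(.5138,-.2046,.045)); m=((S<60)&(V>130)).astype(np.uint8)
disk=np.zeros_like(m); cv2.circle(disk,tuple(int(round(k)) for k in n),31,1,-1); m&=disk
l=cv2.connectedComponents(m)[1]; 
print('plate z49',fit(c,m,n,.049))
print('tip', ray(c,257+352/7-.5,93+287/7-.5,.054))
a=load('side0')['img'].astype(int); b=load('s15')['img'].astype(int)
for nm,(x0,y0,x1,y1) in dict(cap=(300,270,322,303),tray=(328,244,352,266)).items(): print(nm,'mean abs diff',abs(a[y0:y1,x0:x1]-b[y0:y1,x0:x1]).mean())
o=get_obs(); print(o['t'],o['contact_force'])
hand_in()
E
```

```text
plate z49 (array([ 513.6, -205.3]), array([49. , 49.2]), array([ 513.6, -205.3,   25. ]))
tip [ 0.51375449 -0.20429282  0.054     ]
cap mean abs diff 7.026170798898072
tray mean abs diff 5.9936868686868685
30.75 [0.96024236 0.18215398 0.726531  ]
the job is handed in; nothing more can be done
```

The transformer is built up on the bolt in the order you asked: wide pad, transformer, small pad, then the dished plate with its open side up. I handed the job in at about 31 s, with the gripper open and clear of everything.

**Centring:** From the wrist camera, the pads and the transformer were within about 1 mm of the bolt axis. The plate centre is at (513.6, -205.3) mm and the bolt tip at (513.8, -204.3) mm, so about 1 mm off.

**Flatness:** The side view shows the stack lying flat. I judged this by eye and did not measure any tilt.

**Capacitor and tray:** In the side view both appear where they started. I compared their image patches before and after; small brightness differences remained (about 6–7 levels), which I put down to noise and the changed shadows. I did not re-measure their positions.

**Forces:** The largest wrist force I read at the end of a move was about 6 N, when gripping and when setting down the transformer. No check failed. At the transformer grasp the tool read about 2 mm higher than commanded, so I lowered it until it touched the pad before releasing.

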